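# Clear the jammed screw-cap track

### The job

Two old screw caps are stuck in the slot of the bottle-cap track. Pinch the two side buttons of the gate at the track's end, lift the gate out and stand it on the bench, then take the red scraper from the bench and push it, blade first, into the slot from the flared mouth until both caps have dropped into the steel catch tray. Draw the scraper out and lay it on the bench, and put the gate back fully down with both buttons sprung out, without upsetting the green bottle or the tankard.

Things in the scene. Friction and masses are not known exactly. Their poses are not given: they have to be found in the camera images.
- track: Cap track screwed to the bench, turned up to 0.35 rad: aluminium channel 60 mm wide (x), 150 mm long (y), on a wooden foot 84 x 120 mm (four steel angles reach to x = 64 mm), top at z = 83 mm. Origin: on the bench under its middle; z up, y along the slot from the flared mouth (y = -75 mm, on the robot's right) to the exit (y = +75 mm, over the tray).
- slot_mouth (a point): Middle of the slot floor at the mouth, z = 60 mm. The slot is of T section: inside 40 mm wide and 19 mm high, roofed by two 4 mm lips with a gap of only 14 mm between them (from track y = -60 to +49.5 mm). The mouth widens to about 50 mm over its last 20 mm; the space behind it is open down to the bench.
- slot_exit (a point): Middle of the slot floor at the exit, z = 60 mm; the floor ends here in a free edge over the tray. Two sprung wires under the lips nip caps of 16 mm height with about 3.5 N; they stay 14.5 mm above the floor, clear of the scraper.
- gate_seat (a point): Where the gate's origin is when home: on the slot floor at track y = +59 mm. Two upright grooves open at the top are cut in the side walls here: 50 mm from back to back along x (gate foot 47 mm), 19 mm wide along y (gate 16 mm thick), with windows for the gate's teeth.
- gate: Loose lift-out gate, latched in the track at the start: grey plastic, 47 mm wide (its x), 16 mm thick (its y), 64 mm high, about 84 g. Origin: middle of its foot's underside. Axes as the track's when home; fits either way round. It stands by itself on its foot. Home, it only lifts while both buttons are pinched, straight up; its foot is clear of the track 23 mm up.
- gate_grip (a point): Middle between the gate's two opposed black ribbed buttons, 47 mm above its foot. Their outer faces, 17 mm wide, 34 to 60 mm above the foot (11 to 37 mm above the track's top when home), are 49 mm apart along the gate's x; fully pinched 40 mm. To refit: pinch, lower straight down to the floor, let go: the teeth spring out into the windows.
- button_near (a joint): Inward travel of the button on the gate's -x side (nearer the robot when home at the start): 0 = sprung out, 0.0045 m = fully pinched; 2 N to start, 5 N fully in, so a light grip (20 to 30 N) also carries the gate.
- button_far (a joint): The same for the button on the gate's +x side.
- scrap_cap_a: Old black screw cap, 32 mm across, 16 mm high, stuck in the slot nearer the gate. Origin: middle of its underside.
- scrap_cap_b: Old red screw cap, 30 mm across, 16 mm high, stuck in the slot nearer the mouth. Origin: middle of its underside.
- catch_tray: Loose open steel tray, 130 (x) x 120 (y) x 42 mm, 3 mm walls, on four small rubber feet, inner floor 15 mm up, on the bench under the exit end of the track. Origin: middle of its underside.
- scraper: Red plastic scraper lying flat on the bench on the robot's right, 186 mm long, about 28 g. Origin: middle of its underside; x from handle to blade. Handle x = -93 to +17 mm, 25 mm wide, 13 mm thick; it then thins to the 35 mm wide blade, whose 1.5 mm edge is at x = +93 mm, level with the underside. Lying on the slot floor it fits under the lips.
- scraper_edge (a point): Middle of the blade's edge. The caps have a square lower rim; the edge carried 2 to 4 mm above the slot floor meets it squarely, lower down it can slip under a cap that tips.
- scraper_grip (a point): Place to grip near the handle's end, at scraper x = -74 mm, half way up its thickness (6.5 mm). Gripped here with 22 mm wide pads, about 150 mm of the scraper can go into the slot.
- green_bottle: Upright pale green half bottle, 60 mm across, 240 mm high, on the bench beyond the track, nearest to it of the bottles there. Origin: middle of its underside.
- tankard: Dark grey stoneware mug, 91 x 124 mm, 122 mm high, on the bench to the left of the tray. Origin: middle of its underside.
Things that resemble listed ones, but are neither listed nor needed, are in the scene too. What is meant by the scraper is not white, and is the larger of those in its own colour.

How it is judged:
On the way, in this order (a step that is already met when the one before it is completed fails the run):
1. the gate is lifted clear of the track (z of gate in the frame of track above 0.087 m), for 0.1 s.
2. the gate is set down on the bench, clear of track and tray, and let go (height (world z) of gate_grip below 0.06 m and horizontal distance between gate and track above 0.075 m and horizontal distance between gate and catch_tray above 0.08 m and contact force between the fingers and gate below 0.1 N and linear speed of gate below 0.05 m/s), for 0.2 s.
3. the scraper's blade is in the slot (x of scraper_edge in the frame of track between -0.022 and 0.022 m and z of scraper_edge in the frame of track between 0.056 and 0.08 m and y of scraper_edge in the frame of track between -0.055 and 0.12 m), for 0.05 s.
4. both old caps are in the tray, driven out while the scraper is in the slot (x of scrap_cap_a in the frame of catch_tray between -0.064 and 0.064 m and y of scrap_cap_a in the frame of catch_tray between -0.059 and 0.059 m and z of each of scrap_cap_a, scrap_cap_b in the frame of catch_tray below 0.05 m and x of scrap_cap_b in the frame of catch_tray between -0.064 and 0.064 m and y of scrap_cap_b in the frame of catch_tray between -0.059 and 0.059 m and x of scraper_edge in the frame of track between -0.022 and 0.022 m and z of scraper_edge in the frame of track between 0.056 and 0.08 m and y of scraper_edge in the frame of track between -0.075 and 0.12 m), for 0.05 s.
5. the scraper is out of the slot and laid on the bench, let go (height (world z) of scraper below 0.02 m and height (world z) of scraper_edge below 0.015 m and horizontal distance between scraper_grip and track above 0.075 m and contact force between the fingers and scraper below 0.1 N), for 0.2 s.
At the end, for the whole second after the job is handed in: Both old caps lie in the catch tray; the scraper lies flat on the bench outside the track; the gate is home in the track (within 4 mm of its seat, down to the floor within 2.5 mm, upright) with both buttons sprung out (within 1.5 mm); everything is at rest (x of scrap_cap_a in the frame of catch_tray between -0.064 and 0.064 m and y of scrap_cap_a in the frame of catch_tray between -0.059 and 0.059 m and z of each of scrap_cap_a, scrap_cap_b in the frame of catch_tray below 0.05 m and x of scrap_cap_b in the frame of catch_tray between -0.064 and 0.064 m and y of scrap_cap_b in the frame of catch_tray between -0.059 and 0.059 m and height (world z) of scraper below 0.02 m and height (world z) of scraper_edge below 0.015 m and horizontal distance between scraper_grip and track above 0.075 m and horizontal distance between gate and gate_seat below 0.004 m and z of gate in the frame of track between 0.057 and 0.0625 m and angle between gate's own z axis and vertical below 0.06 rad and value of joint each of button_near, button_far below 0.0015 m and linear speed of each of gate, scraper, scrap_cap_a, scrap_cap_b below 0.02 m/s); the robot touches nothing.
It fails at once if the green bottle or the tankard is pushed more than 30 mm or tipped (distance of any of green_bottle, tankard from where it was at the start of the episode above 0.03 m or angle between any of green_bottle, tankard's own z axis and vertical above 0.3 rad).
It also fails if it takes over 72 s, if anything falls off the work surface, if the arm or the gripper's body presses on something with over 40 N, if the wrist force passes 120 N, or if a joint passes its speed limit or range.

### The arm

A 6-joint arm with a two-finger parallel gripper is mounted at the origin on a cart in front of the work surface, level with it; the furniture and walls round the work are solid. World frame = base frame: x ahead of the robot, y to its left, z up, the work surface at z = 0. Lengths are in m, angles in rad, forces in N, time in s.
With the tool pointing down it reaches from about 0.3 to 0.775 m from the base axis. Payload 14.6 kg.
Tool frame: the origin (TCP) lies at the very end of the fingers, on their centre line; the grasp point (between the pads) lies 19 mm behind it; z points along the fingers, y is the line along which they close (so a half turn about z gives the same grasp; the last joint's range is limited). The gripper opens to 94 mm and grips with 3 to 60 N. Pads are 16 mm wide; open, the fingers measure 119 mm over their backs; the gripper's body (75 mm by 177 mm) begins 78 mm behind the grasp point.
Start: joints at [1.245, 0.3, 1.521, -0, 1.321, -0.067], TCP at [0.141, 0.532, 0.205] pointing down, gripper open.
Joint ranges: [-3.03, 3.03], [-0.79, 2.21], [0.23, 2.52], [-1.04, 4.18], [0, 3.07], [-2.55, 2.55]. Speed limits (rad/s): [2.22, 2.22, 2.57, 3.14, 3.14, 3.14].

### API

Orientations are given as [roll, pitch, yaw] about the fixed x, y, z axes, in that order (R = Rz(yaw) Ry(pitch) Rx(roll)).
In Python, from station import ctrl gives the robot as it stands.
- The arm moves only by the tool move_arm, never from a script. Its argument "increments" is a list of rows, each a list of 7 numbers: the opening, from 0 (shut) to 1 (fully open), then the shift along the tool's x, y, z in units of 50 mm (1.0 is 50 mm), then the turn, a rotation vector about the tool's x, y, z in rad. In form: [[claw, tx, ty, tz, rx, ry, rz], ...]. A call has 1 to 20 rows; each row shifts and turns the commanded pose from where the row before left it, along the tool's axes as they then stand; what a row does not reach is not made up. A row lasts 1/10 s, in which the tool goes at most 50 mm and 8.59 degrees, less where a joint would pass 70% of its speed; a pose out of reach is approached as far as the arm can. A call is refused whole if a number of a shift passes 1 or a number of a turn 0.15, either way. A call with a gripper value outside its range is refused whole. The fingers move at their own pace and stop on an object; "force" is the grip in N (left out, the last holds). Time passes only in rows, so rows that do not move let the fingers close. It gives the time, the measured TCP pose, the force, the opening and the grip force at its end, in the units of the state.
- ctrl.get_obs(): the state, without advancing time (a new reading comes with each control period).
- ctrl.camera(name): name is "scene" or "top" or "wrist"; returns a dict with "color" (420x560x3 uint8, blue, green, red), "K" (3x3 intrinsics, pixels), "pose" (4x4, takes a point from camera to world coordinates); the wrist camera has in their place "tool_from_camera" (4x4, takes a point from camera to tool coordinates, whose origin is the TCP and whose axes are the flange's). Camera axes: x right, y down, z forward; pixel columns grow to the right and rows downward; lengths in m; the calibration is good to about 2 mm. A picture is of the moment at which its call begins: read the wrist's pose just before it. There is no depth.
- ctrl.hand_in(): hands the job in; it is judged then, once.
Trained networks look in a picture, given as the dict that the camera call returned (one of the last four; its "shot" number tells which), for a name from the list of things; names that differ only in an ending like _2 or _b are one class to them, and where a whole thing is asked for, a point or a joint stands for the part that bears it (a point fixed in the world has none). Each returns a list of dicts, best first, with "conf" (0 to 1); they miss things now and then, are a little off and sometimes report something else, mostly with a low value. They report only what shows in the picture. A call takes as long as a camera call. They do not tell look-alikes from the thing itself.
- ctrl.cut_out(name, picture): "mask" (420x560 bool, what is visible of it) and "centre" ([row, column] in pixels, amid what is visible of it).
The state is a dict: "time_s": time; "qpos": joint angles; "joint_vel": joint speeds; "tau": joint torques, N m; "ee_pos": TCP position; "eef_rot": TCP orientation; "force": force on the tool from outside, world axes, zero at the start; "moment": the same for the moment, N m; "grip_width": finger opening in m; "grip_force": force on a finger pad.
Only numpy, scipy, OpenCV 4.12 (cv2) and the standard library are available. Lean on these libraries where they do the work, as an engineer would, in place of code of your own. Each camera call takes 0.05 s, during which the arm holds its last target. There are 200 camera calls.

## Working session

There is one attempt and no reset: what is moved stays moved. The work goes in short steps, Python scripts to look and compute and a tool call to move; the robot and the scene stay as the last step left them, time stands still between calls to the robot, and variables do not carry over. Pictures are saved under pics/ and viewed, at most 10 in all, crops included, and the job is handed in when it is done.

Besides the shell and the picture viewer there is one more tool, called after ">>>" as name(argument=value, ...) on one line, values as JSON. move_arm: Moves the arm, as the interface text tells. Its arguments: {"type":"object","properties":{"increments":{"type":"array","items":{"type":"array","items":{"type":"number"}}},"force":{"type":"number"}},"required":["increments"]}

```bash
mkdir -p pics; ls; python3 - <<'E'
from station import ctrl
import cv2,numpy as np,pickle
o=ctrl.get_obs(); print({k:np.round(v,4).tolist() for k,v in o.items()})
for n in("scene","top"):
    p=ctrl.camera(n); pickle.dump(p,open(n+".pkl","wb")); cv2.imwrite(f"pics/{n}0.png",p["color"]); print(n,np.round(p["K"],1).tolist(),np.round(p["pose"],3).tolist())
    for t in["track","gate","scraper","scrap_cap_a","catch_tray","green_bottle","tankard","gate_grip","scraper_edge","scraper_grip","slot_mouth","slot_exit","button_near"]:
        try: print(t,[(round(d["conf"],2),np.round(d["centre"]).tolist(),int(d["mask"].sum())) for d in ctrl.cut_out(t,p)])
        except Exception as e: print(t,e)
E
```

```text
pics
{'time_s': 0.0, 'qpos': [1.2454, 0.3005, 1.5216, -0.0, 1.3207, -0.0666], 'joint_vel': [0.0012, -0.0012, -0.0019, 0.002, -0.0013, 0.0013], 'tau': [-0.0008, -53.1806, -35.2735, 0.0708, 0.0244, -0.0], 'ee_pos': [0.1407, 0.5314, 0.2049], 'eef_rot': [-3.1404, -0.0001, 2.8828], 'force': [-0.6606, -0.9116, -0.089], 'moment': [-0.013, 0.114, -0.0021], 'grip_force': 0.0, 'grip_width': 0.0937}
scene [[508.1, 0.0, 284.0], [0.0, 508.1, 215.0], [0.0, 0.0, 1.0]] [[-0.818, -0.436, 0.375, 0.111], [-0.575, 0.608, -0.547, 0.716], [0.011, -0.664, -0.748, 0.996], [0.0, 0.0, 0.0, 1.0]]
track [(0.61, [244.0, 286.0], 2134)]
gate [(0.92, [236.0, 258.0], 367)]
scraper [(0.86, [173.0, 308.0], 285), (0.61, [200.0, 385.0], 517), (0.6, [238.0, 259.0], 333), (0.5, [149.0, 262.0], 229)]
scrap_cap_a [(0.47, [236.0, 274.0], 28)]
catch_tray [(0.75, [276.0, 241.0], 2983), (0.5, [244.0, 283.0], 2271)]
green_bottle [(0.75, [163.0, 228.0], 1445)]
tankard [(0.82, [334.0, 223.0], 2665)]
gate_grip [(0.75, [239.0, 262.0], 349)]
scraper_edge [(0.59, [199.0, 382.0], 545), (0.49, [172.0, 312.0], 301), (0.48, [150.0, 261.0]
[... 614 characters left out ...]
ap_cap_a [(0.62, [224.0, 261.0], 80)]
catch_tray [(0.74, [218.0, 215.0], 2557), (0.55, [279.0, 390.0], 779), (0.32, [228.0, 274.0], 51)]
green_bottle [(0.93, [129.0, 314.0], 837)]
tankard [(0.56, [247.0, 149.0], 1841)]
gate_grip [(0.72, [220.0, 242.0], 152), (0.51, [279.0, 390.0], 718), (0.17, [231.0, 270.0], 1798)]
scraper_edge [(0.97, [197.0, 374.0], 422), (0.79, [128.0, 380.0], 297), (0.63, [276.0, 387.0], 757)]
scraper_grip [(0.94, [192.0, 381.0], 376), (0.82, [281.0, 390.0], 750), (0.6, [126.0, 383.0], 320)]
slot_mouth [(0.6, [273.0, 388.0], 786), (0.59, [231.0, 270.0], 1718), (0.29, [224.0, 261.0], 73)]
slot_exit [(0.85, [230.0, 270.0], 1928)]
button_near [(0.36, [217.0, 216.0], 2601)]
```

```bash
python3 - <<'E'
import cv2
a=cv2.imread("pics/top0.png")[95:320,110:450]; cv2.imwrite("pics/topcrop.png",cv2.resize(a,None,fx=2.3,fy=2.3,interpolation=cv2.INTER_CUBIC))
E
```

```text
(no output)
```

View pics/topcrop.png

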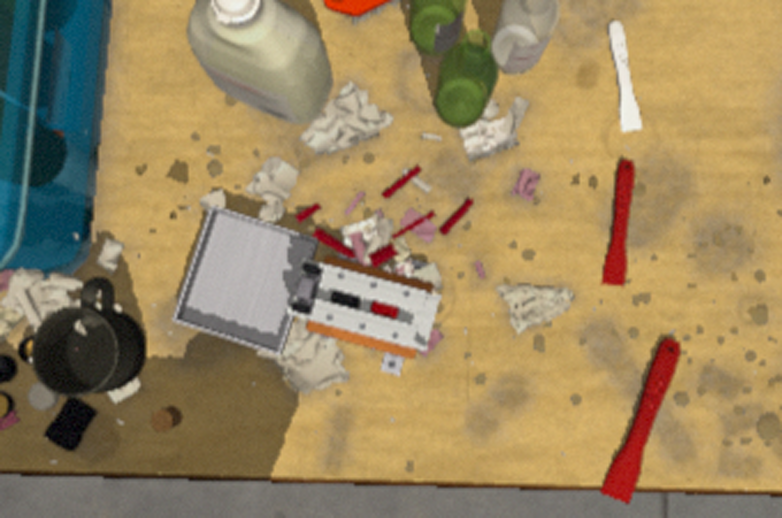

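View pics/scene0.png

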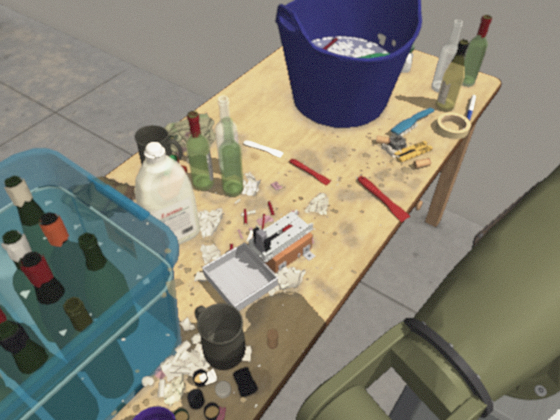

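The big red one (crop (640,420) = top px (col 388, row 278)) is the scraper. The other candidates are the small red (379,191), which is shorter, and the white (378,129), which is the wrong colour. The enlarged crop confirms it: it is larger, blade end towards the robot at crop (618,495), handle end at (670,340). The gate sits at crop (303,287), on the tray side of the track.

```bash
cat > h.py <<'E'
import numpy as np,cv2,pickle
from scipy.spatial.transform import Rotation as R
def ray(p,uv,z,pose=None):
    T=p["pose"] if pose is None else pose
    uv=np.atleast_2d(np.array(uv,float)); d=np.c_[uv,np.ones(len(uv))]@np.linalg.inv(p["K"]).T@T[:3,:3].T
    o=T[:3,3]; return o+d*((z-o[2])/d[:,2:])
def proj(p,X,pose=None):
    T=p["pose"] if pose is None else pose
    c=(np.atleast_2d(X)-T[:3,3])@T[:3,:3]; q=c@p["K"].T; return q[:,:2]/q[:,2:]
def tool(o):
    T=np.eye(4); T[:3,:3]=R.from_euler("xyz",o["eef_rot"]).as_matrix(); T[:3,3]=o["ee_pos"]; return T
E
python3 - <<'E'
from h import *
from station import ctrl
p=pickle.load(open("top.pkl","rb"))
c=lambda x,y:(110+x/2.3,95+y/2.3)
print("track top",ray(p,[c(320,262),c(441,286),c(432,355),c(310,322)],.083).round(3).tolist())
print("gate top",ray(p,[c(303,275)],.12).round(3))
print("tray rim",ray(p,[c(213,208),c(318,240),c(280,356),c(176,320)],.045).round(3).tolist())
print("scr blade,handle",ray(p,[c(618,497),c(670,340)],.006).round(3).tolist())
print("table edge",ray(p,[c(0,473),c(780,493)],0).round(3).tolist())
print("bottle base, tankard",ray(p,[c(462,100)],.0).round(3),ray(p,[c(80,345)],.06).round(3))
w=ctrl.camera("wrist"); print(w["K"].round(1).tolist(),w["tool_from_camera"].round(3).tolist())
o=ctrl.get_obs();print(o["eef_rot"])
print(tool(o).round(3).tolist())
E
```

```text
track top [[0.589, 0.133, 0.083], [0.567, 0.008, 0.083], [0.496, 0.015, 0.083], [0.527, 0.142, 0.083]]
gate top [[0.573 0.147 0.12 ]]
tray rim [[0.647, 0.253, 0.045], [0.615, 0.139, 0.045], [0.49, 0.175, 0.045], [0.525, 0.288, 0.045]]
scr blade,handle [[0.346, -0.194, 0.006], [0.518, -0.249, 0.006]]
table edge [[0.353, 0.484, 0.0], [0.354, -0.372, 0.0]]
bottle base, tankard [[ 0.781 -0.015  0.   ]] [[0.497 0.384 0.06 ]]
[[377.9, 0.0, 276.4], [0.0, 377.9, 209.2], [0.0, 0.0, 1.0]] [[0.0, -0.967, -0.254, 0.073], [1.0, 0.0, 0.001, 0.001], [-0.001, -0.254, 0.967, -0.179], [0.0, 0.0, 0.0, 1.0]]
[-3.14155647e+00 -1.26013529e-05  2.88279876e+00]
[[-0.967, 0.256, -0.0, 0.141], [0.256, 0.967, -0.0, 0.532], [0.0, -0.0, -1.0, 0.205], [0.0, 0.0, 0.0, 1.0]]
```

>>> move_arm(increments=[[1,0,0,-0.6,0,0,0.14],[1,0,0,-0.6,0,0,0.14],[1,0,0,-0.6,0,0,0.14],[1,0,0,0,0,0,0.14],[1,0,0,0,0,0,0.14],[1,0,0,0,0,0,0.14],[1,0,0,0,0,0,0.14],[1,0,0,0,0,0,0.14],[1,0,0,0,0,0,0.14],[1,0,0,0,0,0,0.14],[1,0,0,0,0,0,0.12]])

```text
time_s: 2.55
ee_pos: [0.1407, 0.5317, 0.2955]
eef_rot: [3.142, -0.0, 1.357]
force: [-0.9, 0.4, 0.8]
grip_width: 0.0941
grip_force: 0.0
```

>>> move_arm(increments=[[1,-0.36,0.48,0,0,0,0],[1,-0.36,0.48,0,0,0,0],[1,-0.36,0.48,0,0,0,0],[1,-0.36,0.48,0,0,0,0],[1,-0.36,0.48,0,0,0,0],[1,-0.36,0.48,0,0,0,0],[1,-0.36,0.48,0,0,0,0],[1,-0.36,0.48,0,0,0,0],[1,-0.36,0.48,0,0,0,0],[1,-0.36,0.48,0,0,0,0],[1,-0.36,0.48,0,0,0,0],[1,-0.36,0.48,0,0,0,0],[1,-0.36,0.48,0,0,0,0],[1,-0.36,0.48,0,0,0,0],[1,-0.36,0.48,0,0,0,0],[1,-0.36,0.48,0,0,0,0],[1,-0.36,0.48,0,0,0,0],[1,-0.36,0.48,0,0,0,0],[1,-0.36,0.48,0,0,0,0],[1,-0.36,0.48,0,0,0,0]])

```text
time_s: 4.55
ee_pos: [0.5368, 0.0793, 0.2955]
eef_rot: [3.142, -0.0, 1.363]
force: [-0.1, 0.6, 1.2]
grip_width: 0.0937
grip_force: 0.0
```

```bash
cat >> h.py <<'E'
def wrist(name):
    from station import ctrl
    o=ctrl.get_obs(); p=ctrl.camera("wrist"); p["pose"]=tool(o)@p["tool_from_camera"]; p["obs"]=o
    pickle.dump(p,open(name+".pkl","wb")); cv2.imwrite(f"pics/{name}.png",p["color"]); return p
E
python3 - <<'E'
from h import *
p=wrist("w1"); o=p["obs"]; print(o["time_s"],o["ee_pos"].round(4),o["eef_rot"].round(4),o["qpos"].round(3))
E
```

```text
4.55 [0.5368 0.0793 0.2955] [ 3.1415e+00 -1.0000e-04  1.3628e+00] [0.079 0.231 1.401 0.    1.51  0.287]
```

View pics/w1.png

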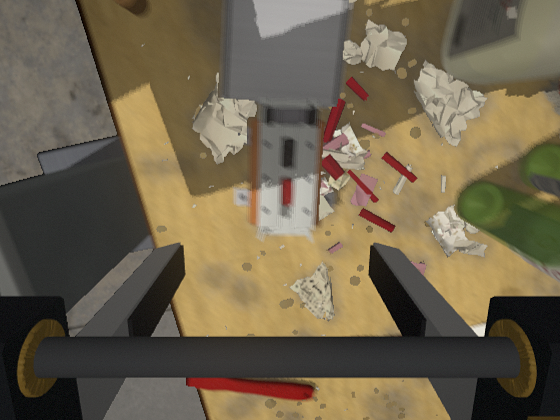

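```bash
python3 - <<'E'
from h import *
p=wrist("w2"); a=p["color"][85:245,210:350]; print(p["obs"]["ee_pos"].round(4),p["obs"]["eef_rot"].round(4))
cv2.imwrite("pics/w2c.png",cv2.resize(a,None,fx=3.7,fy=3.7,interpolation=cv2.INTER_CUBIC))
E
```

```text
[0.5386 0.0765 0.2949] [-3.1415e+00  9.0000e-04  1.3608e+00]
```

View pics/w2c.png

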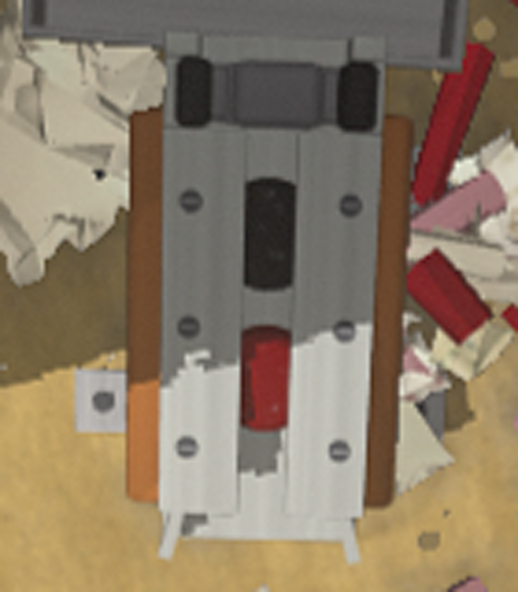

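```bash
python3 - <<'E'
from h import *
from scipy.optimize import least_squares
p=pickle.load(open("w2.pkl","rb"))
M=np.array([(-7,-60,239,515),(7,-60,288,515),(-7,49.5,246,130),(7,49.5,300,130),(-30,-60,160,516),(30,-60,364,517),(-30,75,166,35),(30,75,388,37),(-30,49.5,165,128),(30,49.5,384,131)],float)
uv=M[:,2:]/3.7+[210,85]; 
def W(t,P): c,s=np.cos(t[2]),np.sin(t[2]); return np.c_[t[0]+c*P[:,0]-s*P[:,1],t[1]+s*P[:,0]+c*P[:,1],P[:,2]]
P=np.c_[M[:,:2]/1e3,np.full(10,.083)]
for fz in(0,1):
    f=lambda t:(proj(p,W(t,P+[0,0,fz*t[3]]))-uv).ravel()
    r=least_squares(f,[.545,.075,-.21,0]); print(r.x.round(4),np.sqrt(np.mean(r.fun**2))); print(r.fun.reshape(-1,2).round(1).tolist())
t=r.x*[1,1,1,0]
print("gate",W(t,np.array([[0,.059,0]])),"button faces px",proj(p,W(t,np.array([[0,.059,.124]]))))
# gate top: buttons crop outer ends (176,92) &(378,96), z=.120
print(ray(p,[(176/3.7+210,92/3.7+85),(378/3.7+210,96/3.7+85)],.120).round(4))
E
```

```text
[ 0.5485  0.0894 -0.232   0.    ] 0.44222941986483116
[[0.1, 0.1], [-0.2, 0.4], [0.5, 0.1], [-0.2, 0.5], [0.2, -0.6], [0.5, 0.3], [-0.5, -1.2], [0.1, -0.3], [-0.4, 0.2], [-0.1, 0.7]]
[ 0.5485  0.0894 -0.232  -0.0008] 0.4331646595843609
[[0.1, -0.1], [-0.2, 0.2], [0.5, 0.2], [-0.2, 0.5], [0.2, -0.8], [0.5, 0.1], [-0.4, -1.0], [-0.0, -0.2], [-0.3, 0.2], [-0.1, 0.8]]
gate [[0.56208968 0.14678131 0.        ]] button faces px [[285.15654315 110.86899142]]
[[0.5379 0.1528 0.12  ]
 [0.5861 0.1416 0.12  ]]
```

>>> move_arm(increments=[[1,0,0,0,0,0,0.022],[1,0.37,0.034,0.4,0,0,0],[1,0.37,0.034,0.4,0,0,0],[1,0.37,0.034,0.4,0,0,0],[1,0.37,0.034,0.4,0,0,0],[1,0,0,0.4,0,0,0],[1,0,0,0.4,0,0,0],[1,0,0,0.4,0,0,0],[1,0,0,0.4,0,0,0],[1,0,0,0,0,0,0],[1,0,0,0,0,0,0]])

```text
time_s: 5.75
ee_pos: [0.5594, 0.1515, 0.1363]
eef_rot: [3.141, -0.0, 1.341]
force: [-0.2, -0.1, 0.8]
grip_width: 0.094
grip_force: 0.0
```

```bash
python3 - <<'E'
from h import *
p=wrist("w3"); o=p["obs"]; print(o["ee_pos"].round(4),o["eef_rot"].round(4),o["joint_vel"].round(3))
from station import ctrl
o=ctrl.get_obs(); print(o["ee_pos"].round(4),o["eef_rot"].round(4))
a=p["color"][:330]
cv2.imwrite("pics/w3.png",a)
E
```

```text
[0.5594 0.1515 0.1363] [ 3.1413e+00 -2.0000e-04  1.3410e+00] [-0.006 -0.014 -0.018 -0.003  0.004 -0.005]
[0.5597 0.1514 0.1368] [ 3.1403e+00 -7.0000e-04  1.3409e+00]
```

View pics/w3.png

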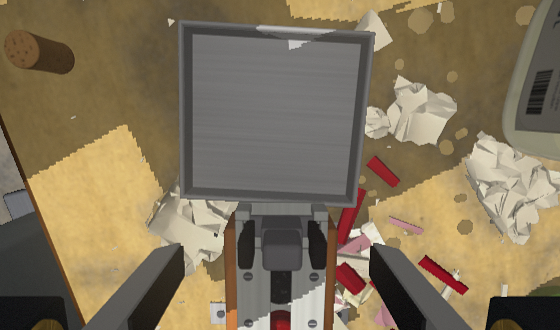

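```bash
python3 - <<'E'
from h import *
p=pickle.load(open("w3.pkl","rb"))
print(ray(p,[(246,240),(326,240)],.120).round(4), proj(p,[[.5621,.1468,.120]]))
E
```

```text
[[0.545  0.1607 0.12  ]
 [0.5875 0.1508 0.12  ]] [[282.23945803 256.508285  ]]
```

```bash
python3 - <<'E'
from h import *
p=pickle.load(open("w3.pkl","rb")); a=p["color"][190:330,210:350].copy()
for u,v in proj(p,[[.5621+.0245*.973,.1468-.0245*.23,.120],[.5621-.0245*.973,.1468+.0245*.23,.120]]): print(u,v)
cv2.imwrite("pics/w3c.png",cv2.resize(a,None,fx=4,fy=4,interpolation=cv2.INTER_CUBIC))
E
```

```text
326.55197630605466 256.6202189336252
237.91580450257362 256.3963229479018
```

View pics/w3c.png

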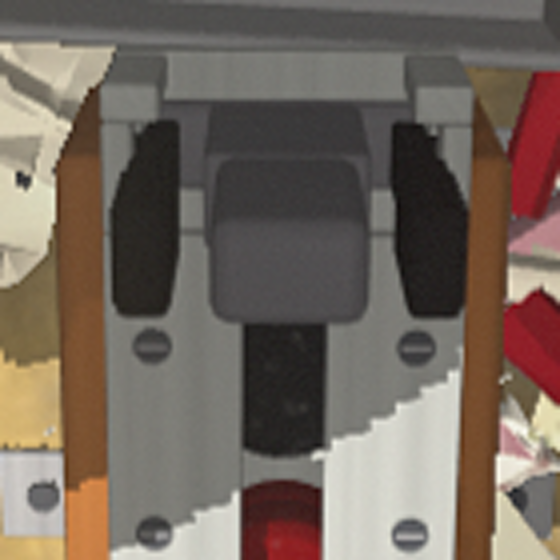

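>>> move_arm(increments=[[1,-0.08,0.07,0,0,0,0],[1,0,0,0.31,0,0,0],[1,0,0,0.31,0,0,0],[1,0,0,0.31,0,0,0],[1,0,0,0,0,0,0],[1,0,0,0,0,0,0]])

```text
time_s: 6.4
ee_pos: [0.5625, 0.146, 0.0899]
eef_rot: [3.141, -0.0, 1.341]
force: [-0.5, 0.1, 0.5]
grip_width: 0.0941
grip_force: 0.0
```

>>> move_arm(increments=[[0.3,0,0,0,0,0,0],[0.3,0,0,0,0,0,0],[0.3,0,0,0,0,0,0],[0.3,0,0,0,0,0,0],[0.3,0,0,0,0,0,0],[0.3,0,0,0,0,0,0],[0.3,0,0,0,0,0,0],[0.3,0,0,0,0,0,0],[0.3,0,0,0,0,0,0],[0.3,0,0,0,0,0,0]], force=25)

```text
time_s: 7.4
ee_pos: [0.5622, 0.1462, 0.0894]
eef_rot: [3.141, -0.0, 1.341]
force: [-1.4, -0.8, 5.7]
grip_width: 0.0379
grip_force: 25.0
```

>>> move_arm(increments=[[0.3,0,0,-0.1,0,0,0],[0.3,0,0,-0.2,0,0,0],[0.3,0,0,-0.3,0,0,0],[0.3,0,0,-0.3,0,0,0],[0.3,0,0,-0.3,0,0,0],[0.3,0,0,-0.2,0,0,0],[0.3,0,0,0,0,0,0]])

```text
time_s: 8.1
ee_pos: [0.5627, 0.1463, 0.161]
eef_rot: [3.139, -0.001, 1.341]
force: [0.2, 0.5, -1.0]
grip_width: 0.0376
grip_force: 25.0
```

```bash
python3 - <<'E'
from h import *
p=wrist("w4"); a=p["color"]; s=pickle.load(open("w2.pkl","rb"))
from station import ctrl
t=ctrl.camera("top")["color"][170:330,190:390]
b=cv2.resize(a,(400,300)); b=np.hstack([b,cv2.resize(t,(375,300),interpolation=cv2.INTER_CUBIC)])
cv2.imwrite("pics/w4c.png",b)
E
```

```text
(no output)
```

View pics/w4c.png

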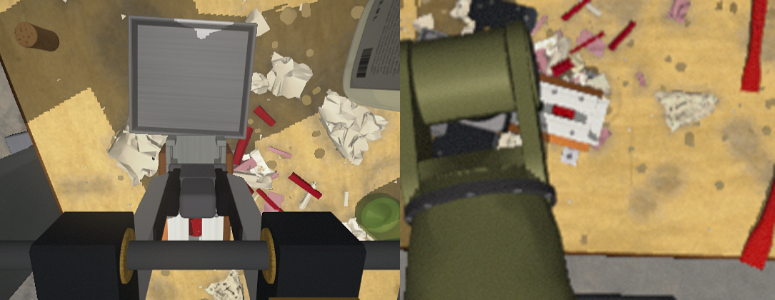

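>>> move_arm(increments=[[0.3,-0.2,-0.35,0,0,0,0],[0.3,-0.2,-0.35,0,0,0,0],[0.3,-0.2,-0.35,0,0,0,0],[0.3,-0.2,-0.35,0,0,0,0],[0.3,-0.2,-0.35,0,0,0,0],[0.3,-0.2,-0.35,0,0,0,0],[0.3,-0.2,-0.35,0,0,0,0],[0.3,-0.2,-0.35,0,0,0,0],[0.3,0,0,0.4,0,0,0],[0.3,0,0,0.4,0,0,0],[0.3,0,0,0.4,0,0,0],[0.3,0,0,0.4,0,0,0],[0.3,0,0,0.4,0,0,0],[0.3,0,0,0.3,0,0,0],[0.3,0,0,0.2,0,0,0],[0.3,0,0,0,0,0,0],[0.3,0,0,0,0,0,0]])

```text
time_s: 9.9
ee_pos: [0.4076, 0.1002, 0.0342]
eef_rot: [-3.142, 0.0, 1.341]
force: [1.2, -0.4, -1.0]
grip_width: 0.038
grip_force: 25.0
```

>>> move_arm(increments=[[0.3,0,0,0.05,0,0,0],[0.3,0,0,0.04,0,0,0],[0.3,0,0,0,0,0,0],[0.3,0,0,0,0,0,0]])

```text
time_s: 10.3
ee_pos: [0.4076, 0.1001, 0.0296]
eef_rot: [3.141, -0.0, 1.341]
force: [0.4, 0.1, -1.6]
grip_width: 0.0378
grip_force: 25.0
```

>>> move_arm(increments=[[0.75,0,0,0,0,0,0],[0.75,0,0,0,0,0,0],[0.75,0,0,0,0,0,0],[0.75,0,0,0,0,0,0],[0.75,0,0,0,0,0,0],[0.75,0,0,0,0,0,0],[0.75,0,0,-0.3,0,0,0],[0.75,0,0,-0.6,0,0,0],[0.75,0,0,-0.6,0,0,0],[0.75,0,0,-0.6,0,0,0],[0.75,0,0,-0.6,0,0,0],[0.75,0,0,-0.6,0,0,0],[0.75,0,0,0,0,0,0]])

```text
time_s: 11.6
ee_pos: [0.4089, 0.1004, 0.1979]
eef_rot: [3.136, -0.002, 1.341]
force: [0.4, 0.1, -1.2]
grip_width: 0.0703
grip_force: 0.0
```

>>> move_arm(increments=[[0.75,0,0,0,0,0,-0.15],[0.75,0,0,0,0,0,-0.15],[0.75,0,0,0,0,0,-0.15],[0.75,0,0,0,0,0,-0.15],[0.75,0,0,0,0,0,-0.15],[0.75,0,0,0,0,0,-0.15],[0.75,0,0,0,0,0,-0.15],[0.75,0,0,0,0,0,-0.15],[0.75,0,0,0,0,0,-0.15],[0.75,0,0,0,0,0,-0.14]])

```text
time_s: 12.6
ee_pos: [0.4072, 0.1001, 0.1936]
eef_rot: [-3.141, -0.001, 2.837]
force: [-0.8, -0.3, 0.3]
grip_width: 0.0707
grip_force: 0.0
```

>>> move_arm(increments=[[0.75,-0.25,-0.4,-0.08,0,0,0],[0.75,-0.25,-0.4,-0.08,0,0,0],[0.75,-0.25,-0.4,-0.08,0,0,0],[0.75,-0.25,-0.4,-0.08,0,0,0],[0.75,-0.25,-0.4,-0.08,0,0,0],[0.75,-0.25,-0.4,-0.08,0,0,0],[0.75,-0.25,-0.4,-0.08,0,0,0],[0.75,-0.25,-0.4,-0.08,0,0,0],[0.75,-0.25,-0.4,-0.08,0,0,0],[0.75,-0.25,-0.4,-0.08,0,0,0],[0.75,-0.25,-0.4,-0.08,0,0,0],[0.75,-0.25,-0.4,-0.08,0,0,0],[0.75,-0.25,-0.4,-0.08,0,0,0],[0.75,-0.25,-0.4,-0.08,0,0,0],[0.75,-0.25,-0.4,-0.08,0,0,0],[0.75,0,0,0,0,0,0],[0.75,0,0,0,0,0,0]])

```text
time_s: 14.3
ee_pos: [0.494, -0.2426, 0.2534]
eef_rot: [3.141, -0.001, 2.83]
force: [-0.1, 0.4, -0.8]
grip_width: 0.0706
grip_force: 0.0
```

```bash
python3 - <<'E'
from h import *
from station import ctrl
p=wrist("w5"); o=p["obs"]; print(o["ee_pos"].round(4),o["eef_rot"].round(4),o["qpos"].round(3))
for d in ctrl.cut_out("scraper",p):
    print(d["conf"],d["centre"],d["mask"].sum())
h=cv2.cvtColor(p["color"],cv2.COLOR_BGR2HSV); m=((h[...,0]<8)|(h[...,0]>172))&(h[...,1]>140)&(h[...,2]>60)
n,l,s,c=cv2.connectedComponentsWithStats(m.astype(np.uint8)); i=1+np.argmax(s[1:,4]); v,u=np.where(l==i); print(s[i],c[i])
P=ray(p,np.c_[u,v],.006)[:,:2]; 
q=cv2.minAreaRect((P*1e4).astype(np.float32)); print(np.array(q[0])/1e4,np.array(q[1])/1e4,q[2])
ax=np.linalg.svd(P-P.mean(0),full_matrices=0)[2][0]; ax*=-np.sign(ax[0]); t=(P-P.mean(0))@ax; n=np.array([-ax[1],ax[0]])
for a in np.arange(-.095,.1,.01):
    k=abs(t-a)<.002
    if k.sum()>5: w=(P-P.mean(0))[k]@n; print(round(a,3),w.min().round(4),w.max().round(4))
print(P.mean(0),ax,np.arctan2(ax[1],ax[0]),t.min(),t.max())
cv2.imwrite("pics/w5.png",p["color"])
E
```

```text
[ 0.494  -0.2426  0.2534] [ 3.1412e+00 -1.4000e-03  2.8302e+00] [-0.523  0.269  1.449  0.     1.425 -1.783]
0.91 [254.2, 347.3] 907
0.78 [399.8, 387.1] 574
0.75 [104.1, 276.8] 4293
[ 265   27   34  174 4002] [279.18965517 104.76286857]
[ 0.43417822 -0.2172228 ] [0.03424783 0.18433724] 71.74942016601562
-0.095 -0.0117 0.0114
-0.085 -0.0115 0.0116
-0.075 -0.0123 0.0118
-0.065 -0.0119 0.012
-0.055 -0.0116 0.0122
-0.045 -0.0112 0.0112
-0.035 -0.0109 0.0104
-0.025 -0.0105 0.0105
-0.015 -0.0102 0.0097
-0.005 -0.0099 0.0099
0.005 -0.0095 0.0101
0.015 -0.0103 0.0103
0.025 -0.0109 0.0105
0.035 -0.0138 0.014
0.045 -0.0156 0.0152
0.055 -0.0163 0.0154
0.065 -0.0159 0.0167
0.075 -0.0165 0.0168
[ 0.42174899 -0.21492752] [-0.94368385  0.3308486 ] 2.8043899820208114 -0.10478773955487775 0.07992472287272825
```

View pics/w5.png

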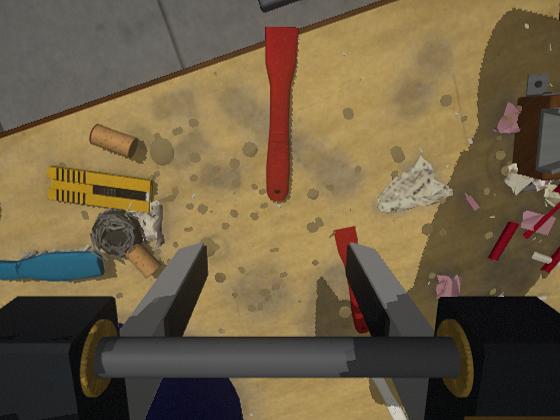

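>>> move_arm(increments=[[0.6,-0.15,0.044,0,0,0,0.026],[0.6,0,0,0.4,0,0,0],[0.6,0,0,0.4,0,0,0],[0.6,0,0,0.4,0,0,0],[0.6,0,0,0.4,0,0,0],[0.6,0,0,0.4,0,0,0],[0.6,0,0,0.4,0,0,0],[0.6,0,0,0.4,0,0,0],[0.6,0,0,0.4,0,0,0],[0.6,0,0,0.4,0,0,0],[0.6,0,0,0.4,0,0,0],[0.6,0,0,0.4,0,0,0],[0.6,0,0,0.3,0,0,0],[0.6,0,0,0,0,0,0],[0.6,0,0,0,0,0,0]])

```text
time_s: 15.9
ee_pos: [0.5023, -0.2428, 0.0199]
eef_rot: [-3.142, 0.0, 2.805]
force: [0.1, -0.4, -0.3]
grip_width: 0.0565
grip_force: 0.0
```

```bash
python3 - <<'E'
from h import *
p=wrist("w6"); o=p["obs"]; print(o["ee_pos"].round(4),o["eef_rot"].round(4))
h=cv2.cvtColor(p["color"],cv2.COLOR_BGR2HSV); m=((h[...,0]<8)|(h[...,0]>172))&(h[...,1]>140)&(h[...,2]>60)
n,l,s,c=cv2.connectedComponentsWithStats(m.astype(np.uint8)); i=1+np.argmax(s[1:,4]); v,u=np.where(l==i); print(s[i],c[i])
P=ray(p,np.c_[u,v],.012)
T=tool(o); Q=(P-T[:3,3])@T[:3,:3]
for a in np.arange(-.03,.17,.02):
    k=abs(Q[:,0]-a)<.0015
    if k.sum()>5: print(round(a,3),Q[k,1].min().round(4),Q[k,1].max().round(4))
print(Q[:,0].min(),Q[:,0].max())
E
```

```text
[ 0.5023 -0.2428  0.0199] [-3.1415e+00  3.0000e-04  2.8052e+00]
[  242     0    64   286 13056] [273.34428615 138.23491115]
-0.01 -0.0122 0.0103
0.01 -0.0129 0.0116
0.03 -0.0126 0.0113
0.05 -0.0117 0.0106
0.07 -0.0104 0.0093
0.09 -0.0106 0.0095
0.11 -0.0121 0.0111
-0.018204263833178684 0.12083071251578546
```

>>> move_arm(increments=[[0.6,0,-0.01,0.2,0,0,0],[0.6,0,0,0.14,0,0,0],[0.6,0,0,0,0,0,0],[0.1,0,0,0,0,0,0],[0.1,0,0,0,0,0,0],[0.1,0,0,0,0,0,0],[0.1,0,0,0,0,0,0],[0.1,0,0,0,0,0,0],[0.1,0,0,0,0,0,0],[0.1,0,0,0,0,0,0]], force=40)

```text
time_s: 16.95
ee_pos: [0.502, -0.2435, 0.0026]
eef_rot: [-3.142, 0.0, 2.805]
force: [-0.3, 0.4, 2.2]
grip_width: 0.0248
grip_force: 40.0
```

>>> move_arm(increments=[[0.1,0,0,-0.2,0,0,0],[0.1,0,0,-0.4,0,0,0],[0.1,0,0,-0.4,0,0,0],[0.1,0,0,-0.4,0,0,0],[0.1,0,0,-0.4,0,0,0],[0.1,0,0,-0.4,0,0,0],[0.1,0,0,-0.2,0,0,0.1],[0.1,0,0,0,0,0,0.13],[0.1,0,0,0,0,0,0.13],[0.1,0,0,0,0,0,0.13],[0.1,0,0,0,0,0,0.13],[0.1,0,0,0,0,0,0.13],[0.1,0,0,0,0,0,0.13],[0.1,0,0,0,0,0,0.13],[0.1,0,0,0,0,0,0.13],[0.1,0,0,0,0,0,0.13],[0.1,0,0,0,0,0,0.13],[0.1,0,0,0,0,0,0.066],[0.1,0,0,0,0,0,0],[0.1,0,0,0,0,0,0]])

```text
time_s: 18.95
ee_pos: [0.5019, -0.2435, 0.1228]
eef_rot: [3.141, 0.0, 1.341]
force: [-0.8, -0.6, 0.6]
grip_width: 0.0247
grip_force: 40.0
```

>>> move_arm(increments=[[0.1,0.22,-0.105,0,0,0,0],[0.1,0.22,-0.105,0,0,0,0],[0.1,0.22,-0.105,0,0,0,0],[0.1,0.22,-0.105,0,0,0,0],[0.1,0.22,-0.105,0,0,0,0],[0.1,0.2,-0.105,0,0,0,0],[0.1,0,0,0,0,0,0],[0.1,0,0,0,0,0,0]])

```text
time_s: 19.75
ee_pos: [0.4863, -0.1729, 0.1226]
eef_rot: [3.141, 0.0, 1.339]
force: [-0.1, -0.9, -0.8]
grip_width: 0.0248
grip_force: 40.0
```

```bash
cat >> h.py <<'E'
TR=np.array([.5485,.0894]); YA=-.232
def intrack(P):
    d=P[:,:2]-TR; c,s=np.cos(YA),np.sin(YA); return np.c_[d@[c,s],d@[-s,c]]
E
python3 - <<'E'
from h import *
p=wrist("w7"); o=p["obs"]; print(o["ee_pos"].round(4),o["eef_rot"].round(4),intrack(o["ee_pos"][None]))
h=cv2.cvtColor(p["color"],cv2.COLOR_BGR2HSV); m=((h[...,0]<8)|(h[...,0]>172))&(h[...,1]>140)&(h[...,2]>60)
n,l,s,c=cv2.connectedComponentsWithStats(m.astype(np.uint8)); i=1+np.argmax(s[1:,4]); v,u=np.where(l==i); print(s[i],c[i])
T=tool(o)
P=ray(p,np.c_[u,v],o["ee_pos"][2]); Q=(P-T[:3,3])@T[:3,:3]
for a in np.arange(0,.17,.02):
    k=abs(Q[:,0]-a)<.0015
    if k.sum()>5: print(round(a,3),Q[k,1].min().round(4),Q[k,1].max().round(4))
print("edge x at TCP height",Q[:,0].max())
cv2.imwrite("pics/w7.png",p["color"])
E
```

```text
[ 0.4863 -0.1729  0.1226] [3.1412e+00 2.0000e-04 1.3393e+00] [[-1.84281279e-04 -2.69569826e-01]]
[  243     0    64   301 14614] [275.78055289 146.5519365 ]
0.0 -0.0124 0.013
0.02 -0.0131 0.0137
0.04 -0.0118 0.0123
0.06 -0.0105 0.0106
0.08 -0.0107 0.0103
0.1 -0.0108 0.0104
0.12 -0.0139 0.0131
edge x at TCP height 0.11994820884346862
```

View pics/w7.png

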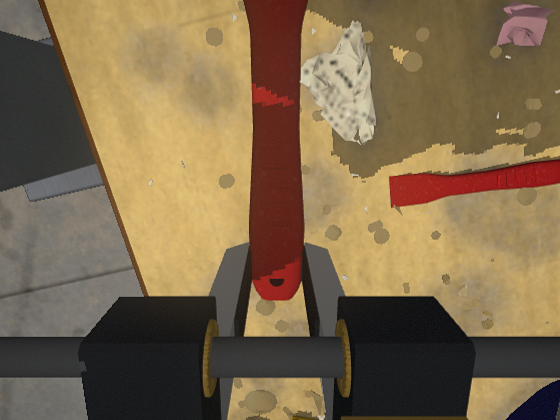

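```bash
python3 - <<'E'
from h import *
from station import ctrl
o=ctrl.get_obs();T=tool(o)
f=lambda x,y,z:(T@[x,y,z,1])[:3]
for n,sc in(("scene",6),("top",6)):
    p=ctrl.camera(n); 
    h=cv2.cvtColor(p["color"],cv2.COLOR_BGR2HSV); m=((h[...,0]<8)|(h[...,0]>172))&(h[...,1]>140)&(h[...,2]>50)
    q=proj(p,[f(.168,-.0175,.0026),f(.168,.0175,.0026),f(.09,0,.0),f(.09,0,.0026),f(.168,0,.0126),f(.168,0,-.0074)]); print(n,q.round(1).tolist())
    c=q[:2].mean(0).astype(int); x0,y0=c[0]-45,c[1]-30
    a=cv2.resize(p["color"][y0:y0+60,x0:x0+90],None,fx=8,fy=8,interpolation=cv2.INTER_CUBIC)
    for u in q[:2]: cv2.circle(a,tuple(((u-[x0,y0])*8).astype(int)),3,(255,255,0),-1)
    cv2.imwrite(f"pics/e_{n}.png",a)
a=np.vstack([cv2.imread("pics/e_scene.png"),cv2.imread("pics/e_top.png")]); cv2.imwrite("pics/e.png",cv2.resize(a,None,fx=.62,fy=.62,interpolation=cv2.INTER_AREA))
E
```

```text
scene [[318.5, 202.3], [308.3, 194.2], [336.5, 182.3], [336.4, 183.1], [313.1, 201.1], [313.6, 195.3]]
top [[307.8, 244.8], [311.6, 229.9], [343.1, 246.1], [342.9, 246.1], [309.4, 237.3], [310.0, 237.3]]
```

View pics/e.png

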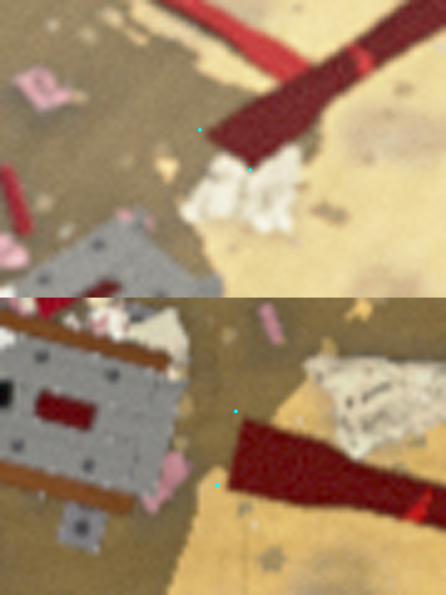

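```bash
cat > edge.py <<'E'
from h import *
from station import ctrl
from scipy.optimize import least_squares
o=ctrl.get_obs();T=tool(o); res=[]
for n in("scene","top"):
    p=ctrl.camera(n)
    h=cv2.cvtColor(p["color"],cv2.COLOR_BGR2HSV); m=(((h[...,0]<8)|(h[...,0]>172))&(h[...,1]>130)&(h[...,2]>50)).astype(np.uint8)
    g=lambda x,y,z:proj(p,(T@[x,y,z,1])[:3])[0]
    k,l,s,c=cv2.connectedComponentsWithStats(m); u=g(.13,0,0).round().astype(int); i=l[u[1],u[0]]; print(n,i,s[i])
    M=cv2.resize((l==i).astype(np.float32),None,fx=4,fy=4,interpolation=cv2.INTER_LINEAR)
    w=np.zeros_like(M); q=np.array([g(.125,-.03,0),g(.125,.03,0),g(.2,.03,0),g(.2,-.03,0)]); cv2.fillPoly(w,[(q*4+1.5).astype(int)],1)
    ct=cv2.findContours(((M>.5)&(w>0)).astype(np.uint8),cv2.RETR_EXTERNAL,cv2.CHAIN_APPROX_NONE)[0]; ct=max(ct,key=len)
    a=cv2.approxPolyN(ct,4)[0] if hasattr(cv2,"approxPolyN") else cv2.approxPolyDP(ct,8,True)[:,0]
    a=(np.array(a).reshape(-1,2)-1.5)/4; e=[g(.168,-.0175,.0026),g(.168,.0175,.0026)]
    obs=[a[np.argmin(np.linalg.norm(a-x,axis=1))] for x in e]; print(np.round(obs,2).tolist(),np.round(e,2).tolist()); res.append((p,obs))
# unknown: edge mid (x,y,z) in tool, roll, yaw of edge
def f(t):
    r=[]
    for p,ob in res:
        for sgn,b in zip((-1,1),ob):
            X=np.array([t[0]-sgn*.0175*t[4],t[1]+sgn*.0175,t[2]+sgn*.0175*t[3],1]); r+=list(proj(p,(T@X)[:3])[0]-b)
    return np.array(r)
r=least_squares(f,[.168,0,.003,0,0]); print("edge x y z roll yaw",r.x.round(4),r.fun.round(2))
E
python3 edge.py
```

```text
scene 5 [290 159  74  42 702]
[[318.62, 200.62], [308.62, 195.12]] [[318.51, 202.27], [308.32, 194.2]]
top 26 [310 232  72  30 715]
[[308.88, 245.12], [312.38, 230.88]] [[307.87, 244.76], [311.72, 229.88]]
edge x y z roll yaw [ 0.1664 -0.0003  0.0023  0.2663  0.016 ] [ 0.51  0.01  0.28  0.04 -0.34 -0.06 -0.02 -0.61]
```

>>> move_arm(increments=[[0.1,0,0,0.28,0,0,0],[0.1,0,0,0.28,0,0,0],[0.1,0,0,0.28,0,0,0],[0.1,0,0,0.28,0,0,0],[0.1,0,0,0,0,0,0],[0.1,0,0,0,0,0,0],[0.1,0,0,0,0,0,0]])

```text
time_s: 20.7
ee_pos: [0.4866, -0.1733, 0.0672]
eef_rot: [3.14, 0.0, 1.339]
force: [-1.0, -0.1, -0.3]
grip_width: 0.025
grip_force: 40.0
```

```bash
python3 edge.py; python3 -c "
from h import *
from station import ctrl
o=ctrl.get_obs();print(o['ee_pos'],intrack(o['ee_pos'][None]))"
```

```text
scene 6 [310 177  51  40 455]
[[316.12, 217.62], [308.62, 210.12]] [[317.0, 217.7], [307.17, 209.68]]
top 29 [308 232  67  28 631]
[[307.38, 244.62], [310.88, 230.88]] [[306.45, 244.37], [310.1, 230.26]]
edge x y z roll yaw [0.166  0.     0.0049 0.1112 0.0793] [ 1.03  0.03 -0.55  0.02 -0.69 -0.21  0.47 -0.23]
[ 0.48651866 -0.17316408  0.06712621] [[ 4.91168898e-05 -2.69780614e-01]]
```

>>> move_arm(increments=[[0.1,0.15,0,0.01,0,0,0],[0.1,0.15,0,0,0,0,0],[0.1,0.15,0,0,0,0,0],[0.1,0.15,0,0,0,0,0],[0.1,0.15,0,0,0,0,0],[0.1,0.15,0,0,0,0,0],[0.1,0.15,0,0,0,0,0],[0.1,0.15,0,0,0,0,0],[0.1,0,0,0,0,0,0],[0.1,0,0,0,0,0,0]])

```text
time_s: 21.8
ee_pos: [0.5, -0.1145, 0.0659]
eef_rot: [-3.142, 0.0, 1.339]
force: [-0.2, 0.1, -1.0]
grip_width: 0.0246
grip_force: 40.0
```

>>> move_arm(increments=[[0.1,0.1,0,0,0,0,0],[0.1,0.1,0,0,0,0,0],[0.1,0.1,0,0,0,0,0],[0.1,0.1,0,0,0,0,0],[0.1,0.1,0,0,0,0,0],[0.1,0.1,0,0,0,0,0],[0.1,0.1,0,0,0,0,0],[0.1,0.1,0,0,0,0,0],[0.1,0.1,0,0,0,0,0],[0.1,0.1,0,0,0,0,0]])

```text
time_s: 22.8
ee_pos: [0.5115, -0.0654, 0.0659]
eef_rot: [-3.141, -0.0, 1.339]
force: [-1.4, -3.7, 0.3]
grip_width: 0.0247
grip_force: 40.0
```

>>> move_arm(increments=[[0.1,0.1,0,0,0,0,0],[0.1,0.1,0,0,0,0,0],[0.1,0.1,0,0,0,0,0],[0.1,0.1,0,0,0,0,0],[0.1,0.1,0,0,0,0,0],[0.1,0.1,0,0,0,0,0],[0.1,0.1,0,0,0,0,0],[0.1,0.1,0,0,0,0,0],[0.1,0.1,0,0,0,0,0],[0.1,0,0,0,0,0,0]])

```text
time_s: 23.8
ee_pos: [0.5221, -0.0213, 0.066]
eef_rot: [3.141, -0.001, 1.339]
force: [0.7, -0.8, -0.5]
grip_width: 0.0246
grip_force: 40.0
```

```bash
python3 - <<'E'
from h import *
from station import ctrl
o=ctrl.get_obs();print(o['ee_pos'],intrack(o['ee_pos'][None]))
w=wrist("w8"); t=ctrl.camera("top")
a=cv2.resize(t["color"][160:280,170:330],(400,300),interpolation=cv2.INTER_CUBIC); s=ctrl.camera("scene"); b=cv2.resize(s["color"][200:320,190:350],(400,300),interpolation=cv2.INTER_CUBIC)
cv2.imwrite("pics/m8.png",np.vstack([np.hstack([a,b]),np.hstack([cv2.resize(w["color"],(400,300)),np.zeros((300,400,3),np.uint8)])]))
E
```

```text
[ 0.52211373 -0.02130107  0.06599715] [[-0.00022647 -0.11380207]]
```

View pics/m8.png

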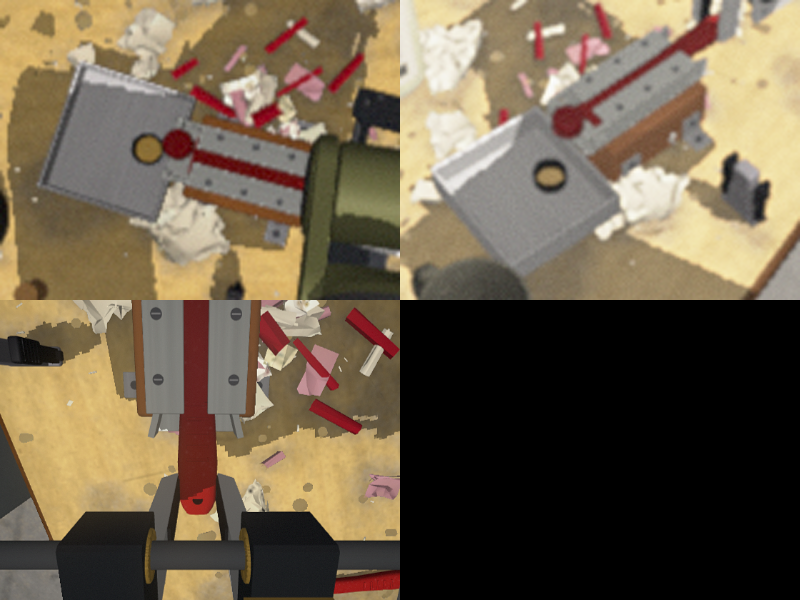

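Viewed: the black cap is in the tray (top panel ~(147,148)), and the red cap is still at the exit edge (~(178,145)). The gate stands on the bench. I've now viewed one picture more than the limit of 10, so from here I check by numbers only.

>>> move_arm(increments=[[0.1,0.09,0,0,0,0,0],[0.1,0.09,0,0,0,0,0],[0.1,0.09,0,0,0,0,0],[0.1,0.09,0,0,0,0,0],[0.1,0.09,0,0,0,0,0],[0.1,0,0,0,0,0,0],[0.1,0,0,0,0,0,0],[0.1,0,0,0,0,0,0],[0.1,0,0,0,0,0,0]])

```text
time_s: 24.85
ee_pos: [0.527, -0.0004, 0.0659]
eef_rot: [-3.142, -0.0, 1.339]
force: [0.6, 1.1, -0.6]
grip_width: 0.0249
grip_force: 40.0
```

```bash
cat > caps.py <<'E'
from h import *
from station import ctrl
o=ctrl.get_obs();print(o['ee_pos'],intrack(o['ee_pos'][None]))
for n in("top","scene"):
    p=ctrl.camera(n)
    for t in("scrap_cap_a","catch_tray","gate"):
        for d in ctrl.cut_out(t,p)[:5]:
            v,u=d["centre"]; b=p["color"][int(v)-1:int(v)+2,int(u)-1:int(u)+2].reshape(-1,3).mean(0)
            mc=np.argwhere(d["mask"]).mean(0)[::-1]; z=.03 if t!="gate" else .064
            print(n,t,round(d["conf"],2),d["centre"],d["mask"].sum(),b.round(),ray(p,[mc],z)[0].round(3),intrack(ray(p,[mc],z)).round(3))
    h=cv2.cvtColor(p["color"],cv2.COLOR_BGR2HSV); m=(((h[...,0]<8)|(h[...,0]>172))&(h[...,1]>130)&(h[...,2]>50)).astype(np.uint8)
    k,l,s,c=cv2.connectedComponentsWithStats(m)
    for i in range(1,k):
        if s[i,4]>40:
            q=intrack(ray(p,[c[i]],.025))[0]
            if -.12<q[1]<.25 and abs(q[0])<.1: print(n,"red",s[i],c[i].round(1),"track z.025",q.round(3))
E
python3 caps.py
```

```text
[ 5.26987886e-01 -3.52498315e-04  6.59395063e-02] [[-0.00029948 -0.09229405]]
top catch_tray 0.63 [214.4, 212.1] 2332 [119. 118. 121.] [0.573 0.223 0.03 ] [[-0.007  0.136]]
top gate 0.44 [282.4, 260.2] 166 [105. 105. 111.] [0.409 0.098 0.064] [[-0.137 -0.023]]
top red [238 183  11   9  43] [243.3 186.9] track z.025 [0.082 0.086]
top red [281 187  18  12  46] [289.6 192.3] track z.025 [ 0.098 -0.03 ]
top red [246 194  18  13  84] [254.2 200.2] track z.025 [0.056 0.05 ]
top red [271 201  11  11  62] [275.9 205.8] track z.025 [ 0.057 -0.006]
top red [232 211  48  22 352] [250.8 222.2] track z.025 [0.001 0.044]
scene scrap_cap_a 0.68 [163.8, 227.7] 1434 [103. 146. 127.] [ 0.834 -0.066  0.03 ] [[ 0.314 -0.086]]
scene scrap_cap_a 0.56 [243.8, 280.7] 2088 [144. 150. 150.] [0.542 0.083 0.03 ] [[-0.004 -0.008]]
scene scrap_cap_a 0.43 [271.9, 247.8] 153 [ 91. 135. 160.] [0.563 0.197 0.03 ] [[-0.011  0.108]]
scene catch_tray 0.81 [278.5, 238.3] 2677 [137. 140. 144.] [0.57  0.227 0.03 ] [[-0.01   0.139]]
scene gate 0.77 [271.6, 327.4] 383 [106. 106. 109.] [0.398 0.126 0.064] [[-0.155  0.001]]
scene red [254 211  57  44 260] [280.5 233.1] track z.025 [ 0.029 -0.024]
scene red [247 253  10  12  85] [251.7 258. ] track z.025 [0.016 0.078]
```

```bash
python3 - <<'E'
from h import *
from station import ctrl
p=ctrl.camera("scene"); t=ctrl.camera("top")
for z in(.015,.025,.04,.055,.07): print(z,intrack(ray(p,[(251.7,258)],z)).round(3))
c,s=np.cos(YA),np.sin(YA)
W=lambda x,y,z:[TR[0]+c*x-s*y,TR[1]+s*x+c*y,z]
pts=[W(-.0175,.074,.063),W(.0175,.074,.063),W(0,.074,.063)]
print("edge px scene",proj(p,pts).round(1).tolist(),"top",proj(t,pts).round(1).tolist())
def show(p,x0,x1,y0,y1):
    h=cv2.cvtColor(p["color"],cv2.COLOR_BGR2HSV)[y0:y1,x0:x1]
    for i,r in enumerate(h): print(y0+i,"".join("R" if (q[0]<8 or q[0]>172) and q[1]>120 and q[2]>40 else "#" if q[2]<55 else "o" if q[1]>90 else "." for q in r))
show(p,225,290,236,292); print(); show(t,190,262,195,240)
E
```

```text
0.015 [[0.022 0.073]]
0.025 [[0.016 0.078]]
0.04 [[0.007 0.085]]
0.055 [[-0.002  0.091]]
0.07 [[-0.011  0.098]]
edge px scene [[261.8, 256.1], [252.1, 247.0], [256.9, 251.5]] top [[235.9, 225.8], [239.7, 211.8], [237.8, 218.8]]
236 .o.................o...........................oRRRo.............
237 .o.o.........................................oRRRRo..............
238 o.o..oo.o..................................oRRRRo................
239 oo....o.oo................................oRRRRo.................
240 ......o....o............................oRRRRo...................
241 ......................................oRRRRRo....................
242 ....................................oRRRRRo......................
243 .....oooo..........................RRRRRRR.......................
244 ....oRRRo.........................RRRRRRRR.......................
245 ....oRRRo.......................oRRRRRRRRRo......................
246 ....oRRRR......................RRRRRRRRRRRRo.....................
247 ....oRRRo....................oRRRRRRRRRRRRRRo..................oo
248 ...oRRR.....................
[... 5813 characters left out ...]
.......
231 ........................................................................
232 ........................................................................
233 ................................................o.......................
234 ......................................................o.................
235 ......................................................oooo..............
236 .....................................................ooooooooo..........
237 o....................................................ooooooooooooo......
238 oooo..................................................oooooooooooooooo..
239 .ooooooo.................................................ooooooooooooooo
```

>>> move_arm(increments=[[0.1,-0.1,0,0,0,0,0],[0.1,-0.22,0,0,0,0,0],[0.1,-0.22,0,0,0,0,0],[0.1,-0.22,0,0,0,0,0],[0.1,-0.22,0,0,0,0,0],[0.1,-0.22,0,0,0,0,0],[0.1,-0.22,0,0,0,0,0],[0.1,-0.22,0,0,0,0,0],[0.1,-0.22,0,0,0,0,0],[0.1,-0.22,0,0,0,0,0],[0.1,-0.22,0,0,0,0,0],[0.1,-0.22,0,0,0,0,0],[0.1,-0.22,0,0,0,0,0],[0.1,-0.22,0,0,0,0,0],[0.1,-0.22,0,0,0,0,0],[0.1,-0.22,0,0,0,0,0],[0.1,-0.22,0,0,0,0,0],[0.1,-0.22,0,0,0,0,0],[0.1,-0.22,0,0,0,0,0],[0.1,-0.22,0,0,0,0,0]])

```text
time_s: 27.35
ee_pos: [0.4776, -0.2094, 0.0659]
eef_rot: [-3.142, -0.0, 1.339]
force: [-1.3, 0.2, -0.6]
grip_width: 0.0248
grip_force: 40.0
```

```bash
python3 - <<'E'
from h import *
from station import ctrl
o=ctrl.get_obs();print(o['ee_pos'],intrack(o['ee_pos'][None]))
def show(p,x0,x1,y0,y1):
    h=cv2.cvtColor(p["color"],cv2.COLOR_BGR2HSV)[y0:y1,x0:x1]
    for i,r in enumerate(h): print(y0+i,"".join("R" if (q[0]<8 or q[0]>172) and q[1]>120 and q[2]>40 else "#" if q[2]<55 else "o" if q[1]>90 else "." for q in r))
t=ctrl.camera("top");p=ctrl.camera("scene")
show(t,218,262,205,232); show(p,235,285,240,278)
E
```

```text
[ 0.47758037 -0.20939365  0.06592823] [[-0.00031964 -0.30709467]]
205 .............................oooooooooo..RRR
206 .............................oooooooooo....R
207 .............................ooooooooooo....
208 ..............................oooooooooooooo
209 .................................ooooooooooo
210 .................o...................ooooooo
211 ................oRRRo....................ooo
212 ................RRRRRR......................
213 ................RRRRRo......................
214 ........##ooo..RRRRRRo......................
215 .......#oooooooRRRRRR.......................
216 ......#ooooooooRRRRRR.......................
217 .....#oooooooooRRRRRR.......................
218 .....#ooooooooRRRRRR........................
219 .....#ooooooooRRRRRR........................
220 .....#ooooooooRRRRRo........................
221 .....#oooooooooRRRR.........................
222 ......oooooooooo..o.........................
223 .......oooooooo.............................
224 ........oooooo..............................
225 ............................................
226 .
[... 1678 characters left out ...]
.########..............ooooooooooo......
266 ..........###.....##..............ooooooooo.......
267 ..........#.ooooooo##..............oooooooo.......
268 .........#.ooooooooo................ooooooo.......
269 ..........oooooooooo.................oooooo.......
270 ..........ooooooooooo.................ooooo.......
271 ..........oooooooooo...................ooo........
272 ..........oooooooooo..............................
273 ...........oooooooo.#.............................
274 ..........##..o.o###..............................
275 ............#######...............................
276 ..................................................
277 ..................................................
```

>>> move_arm(increments=[[0.1,0,-0.3,0,0,0,0],[0.1,0,-0.3,0,0,0,0],[0.1,0,-0.3,0,0,0,0],[0.1,0,0,0.3,0,0,0],[0.1,0,0,0.3,0,0,0],[0.1,0,0,0.3,0,0,0],[0.1,0,0,0.2,0,0,0],[0.1,0,0,0.1,0,0,0],[0.1,0,0,0.03,0,0,0],[0.1,0,0,0,0,0,0],[0.1,0,0,0,0,0,0]])

```text
time_s: 28.55
ee_pos: [0.4343, -0.1983, 0.005]
eef_rot: [3.141, 0.0, 1.339]
force: [0.1, -0.3, -0.3]
grip_width: 0.025
grip_force: 40.0
```

>>> move_arm(increments=[[0.1,0,0,0.03,0,0,0],[0.1,0,0,0,0,0,0],[0.6,0,0,0,0,0,0],[0.6,0,0,0,0,0,0],[0.6,0,0,0,0,0,0],[0.6,0,0,0,0,0,0],[0.6,0,0,0,0,0,0],[0.6,0,0,-0.1,0,0,0],[0.6,0,0,-0.4,0,0,0],[0.6,0,0,-0.6,0,0,0],[0.6,0,0,-0.6,0,0,0],[0.6,0,0,-0.6,0,0,0],[0.6,0,0,-0.6,0,0,0],[0.6,0,0,-0.6,0,0,0],[0.6,0,0,0,0,0,0]])

```text
time_s: 30.05
ee_pos: [0.4353, -0.1988, 0.182]
eef_rot: [3.135, 0.002, 1.339]
force: [1.0, 0.2, 0.1]
grip_width: 0.0563
grip_force: 0.0
```

>>> move_arm(increments=[[0.8,0.38,-0.128,0,0,0,0],[0.8,0.38,-0.128,0,0,0,0],[0.8,0.38,-0.128,0,0,0,0],[0.8,0.38,-0.128,0,0,0,0],[0.8,0.38,-0.128,0,0,0,0],[0.8,0.38,-0.128,0,0,0,0],[0.8,0.38,-0.128,0,0,0,0],[0.8,0.38,-0.128,0,0,0,0],[0.8,0.38,-0.128,0,0,0,0],[0.8,0.38,-0.128,0,0,0,0],[0.8,0.38,-0.128,0,0,0,0],[0.8,0.38,-0.128,0,0,0,0],[0.8,0.38,-0.128,0,0,0,0],[0.8,0.38,-0.128,0,0,0,0],[0.8,0.38,-0.128,0,0,0,0],[0.8,0,0,0,0,0,0],[0.8,0,0,0,0,0,0]])

```text
time_s: 31.75
ee_pos: [0.4059, 0.1011, 0.1776]
eef_rot: [-3.141, 0.0, 1.34]
force: [-0.2, -0.9, -1.0]
grip_width: 0.0752
grip_force: 0.0
```

```bash
python3 - <<'E'
from h import *
from station import ctrl
p=wrist("w9"); o=p["obs"]; print(o["ee_pos"].round(4),o["eef_rot"].round(4)); T=tool(o)
c,s=np.cos(-.23),np.sin(-.23)
W=lambda x,y,z:[.4076+c*x-s*y,.1001+s*x+c*y,z]
print("expected button tops",proj(p,[W(-.0245,0,.06),W(.0245,0,.06)]).round(1).tolist())
for d in ctrl.cut_out("gate",p)[:2]:
    v,u=np.where(d["mask"]); q=cv2.minAreaRect(np.c_[u,v].astype(np.float32)); print(d["conf"],d["centre"],q,u.min(),u.max(),v.min(),v.max())
g=cv2.cvtColor(p["color"],cv2.COLOR_BGR2GRAY); q=proj(p,[W(0,0,.06)])[0].astype(int)
for r in range(q[1]-30,q[1]+31,3): print(r,"".join("#" if x<45 else "+" if x<110 else "." for x in g[r,q[0]-70:q[0]+70:2]))
print(q)
# scraper
t=ctrl.camera("top"); h=cv2.cvtColor(t["color"],cv2.COLOR_BGR2HSV); m=(((h[...,0]<8)|(h[...,0]>172))&(h[...,1]>130)&(h[...,2]>50)).astype(np.uint8)
k,l,st,ce=cv2.connectedComponentsWithStats(m)
for i in range(1,k):
    if st[i,4]>250: print(st[i],ray(t,[ce[i]],.006).round(3))
E
```

```text
[0.4059 0.1011 0.1776] [-3.1411e+00  4.0000e-04  1.3398e+00]
expected button tops [[247.9, 205.8], [308.4, 205.8]]
0.64 [195.5, 277.1] ((279.0, 197.99998474121094), (61.99999237060547, 31.999996185302734), -0.0) 248 310 182 214
175 ....#++.++++++++++++++++++++++++++++++++++++++++++++..................
178 ....++++++++++++++++++++++++++++++++++++++++++++++++..................
181 .....++++++++++++++++++++++++++++++++++++++++++++++...................
184 .....#++++++++++++++++++++++++++++++++++++++++++++++..................
187 ......+++++++++++++++++###+++++++++++++++++++###+++...................
190 ......#++++++++++++++#####+++++++++++++++++++++###+...................
193 ......+++++++.+.+++.+#####+++++++++++++++++++##+##+...................
196 .......#++++.....++++#####+++++++++++++++++++#+++++...................
199 .......#++.+....+++++#####+++++++++++++++++.+++++++...................
202 ........+++........++#####+.+++++++++++++++..++++++...................
205 ........#++.........+#####+.+++++++++++++++++++++++...................
208 +........+++.....++++#####...++++++++++++++
[... 197 characters left out ...]
.......................................................
220 ++........#+#.........................................................
223 +++........++++.......................................................
226 +++........#++.++...+.................................................
229 ++++.......+++++......................................................
232 +++#........#++.++....................................................
235 .+++........#++.......................................................
[278 205]
[251  72  59  30 623] [[0.91  0.08  0.006]]
[495 104  62  24 325] [[ 0.854 -0.571  0.006]]
[372 165  14  54 393] [[ 0.643 -0.192  0.006]]
[316 254  73  28 704] [[ 0.452 -0.121  0.006]]
```

>>> move_arm(increments=[[0.8,-0.01,0.04,0.3,0,0,0],[0.8,0,0,0.4,0,0,0],[0.8,0,0,0.4,0,0,0],[0.8,0,0,0.4,0,0,0],[0.8,0,0,0.4,0,0,0],[0.8,0,0,0.4,0,0,0],[0.8,0,0,0.4,0,0,0],[0.8,0,0,0.2,0,0,0],[0.8,0,0,0.04,0,0,0],[0.8,0,0,0,0,0,0]])

```text
time_s: 32.9
ee_pos: [0.4082, 0.1001, 0.0313]
eef_rot: [3.141, -0.0, 1.338]
force: [-1.1, -0.5, 0.1]
grip_width: 0.0754
grip_force: 0.0
```

>>> move_arm(increments=[[0.3,0,0,0,0,0,0],[0.3,0,0,0,0,0,0],[0.3,0,0,0,0,0,0],[0.3,0,0,0,0,0,0],[0.3,0,0,0,0,0,0],[0.3,0,0,0,0,0,0],[0.3,0,0,0,0,0,0],[0.3,0,0,0,0,0,0]], force=25)

```text
time_s: 33.7
ee_pos: [0.4082, 0.1004, 0.0316]
eef_rot: [3.141, -0.0, 1.339]
force: [-3.6, -0.4, 11.7]
grip_width: 0.0376
grip_force: 25.0
```

>>> move_arm(increments=[[0.3,0,0,-0.2,0,0,0],[0.3,0,0,-0.4,0,0,0],[0.3,0,0,-0.4,0,0,0],[0.3,0,0,-0.4,0,0,0],[0.3,0,0,-0.4,0,0,0],[0.3,0,0,-0.4,0,0,0],[0.3,0,0,-0.2,0,0,0],[0.3,0.2,0.35,0,0,0,0],[0.3,0.2,0.35,0,0,0,0],[0.3,0.2,0.35,0,0,0,0],[0.3,0.2,0.35,0,0,0,0],[0.3,0.2,0.35,0,0,0,0],[0.3,0.2,0.35,0,0,0,0],[0.3,0.2,0.35,0,0,0,0],[0.3,0.2,0.35,0,0,0,0],[0.3,0,0,0,0,0,0],[0.3,0,0,0,0,0,0],[0.3,0,0,0,0,0,0]])

```text
time_s: 35.5
ee_pos: [0.5619, 0.1458, 0.1508]
eef_rot: [-3.141, 0.0, 1.339]
force: [0.2, 0.2, -0.6]
grip_width: 0.0378
grip_force: 25.0
```

>>> move_arm(increments=[[0.3,0.01,0,0.2,0,0,0],[0.3,0,0,0.2,0,0,0],[0.3,0,0,0.2,0,0,0],[0.3,0,0,0.05,0,0,0],[0.3,0,0,0.05,0,0,0],[0.3,0,0,0.05,0,0,0],[0.3,0,0,0.05,0,0,0],[0.3,0,0,0,0,0,0],[0.3,0,0,0,0,0,0]])

```text
time_s: 36.4
ee_pos: [0.5628, 0.1465, 0.1111]
eef_rot: [3.141, -0.0, 1.339]
force: [0.4, 0.2, -1.2]
grip_width: 0.0379
grip_force: 25.0
```

>>> move_arm(increments=[[0.3,0,0,0.05,0,0,0],[0.3,0,0,0.05,0,0,0],[0.3,0,0,0.05,0,0,0],[0.3,0,0,0.05,0,0,0],[0.3,0,0,0.05,0,0,0],[0.3,0,0,0.05,0,0,0],[0.3,0,0,0.04,0,0,0],[0.3,0,0,0.04,0,0,0],[0.3,0,0,0,0,0,0],[0.3,0,0,0,0,0,0]])

```text
time_s: 37.4
ee_pos: [0.5627, 0.1465, 0.092]
eef_rot: [3.142, 0.0, 1.339]
force: [-0.3, 0.5, -0.6]
grip_width: 0.038
grip_force: 25.0
```

>>> move_arm(increments=[[0.3,0,0,0.02,0,0,0],[0.3,0,0,0.01,0,0,0],[0.3,0,0,0,0,0,0],[0.3,0,0,0,0,0,0]])

```text
time_s: 37.8
ee_pos: [0.5628, 0.1466, 0.0916]
eef_rot: [3.141, -0.0, 1.339]
force: [-5.9, -1.0, 11.8]
grip_width: 0.038
grip_force: 25.0
```

>>> move_arm(increments=[[0.85,0,0,0,0,0,0],[0.85,0,0,0,0,0,0],[0.85,0,0,0,0,0,0],[0.85,0,0,0,0,0,0],[0.85,0,0,0,0,0,0],[0.85,0,0,0,0,0,0],[0.85,0,0,0,0,0,0],[0.85,0,0,-0.2,0,0,0],[0.85,0,0,-0.4,0,0,0],[0.85,0,0,-0.3,0,0,0],[0.85,0,0,0,0,0,0],[0.85,0,0,0,0,0,0]])

```text
time_s: 39.0
ee_pos: [0.5627, 0.1464, 0.1355]
eef_rot: [3.141, -0.0, 1.339]
force: [0.6, 0.1, -0.3]
grip_width: 0.0795
grip_force: 0.0
```

```bash
cat > fin.py <<'E'
from h import *
from station import ctrl
p=wrist("w10"); o=p["obs"]; print(o["ee_pos"].round(4))
c,s=np.cos(YA),np.sin(YA)
W=lambda x,y,z:[TR[0]+c*x-s*y,TR[1]+s*x+c*y,z]
print("expected button tops",proj(p,[W(-.0245,.059,.12),W(.0245,.059,.12),W(0,.059,.12)]).round(1).tolist())
q=proj(p,[W(0,.059,.12)])[0].astype(int); g=cv2.cvtColor(p["color"],cv2.COLOR_BGR2GRAY)
for r in range(q[1]-36,q[1]+37,4): print(r,"".join("#" if x<45 else "+" if x<85 else "." for x in g[r,q[0]-70:q[0]+70:2]))
# register gate patch against start picture w3
a=pickle.load(open("w3.pkl","rb")); print(a["obs"]["ee_pos"].round(4),proj(a,[W(-.0245,.059,.12),W(.0245,.059,.12)]).round(1).tolist())
E
python3 fin.py; python3 caps.py
```

```text
[0.5627 0.1464 0.1355]
expected button tops [[229.5, 250.0], [319.0, 250.0], [274.3, 250.0]]
213 ..........++.......+++++++++++++++++++++++++++++++++.......++.....++++
217 .........+++.....++####.++++++++++++++++++++++++++####+....+++...#++++
221 ........++++....+######+++++++++++++++++++++++++++#####....++++..+++++
225 .......++.++....#######+++++++++++++++++++++++++++######+..+++++#+++++
229 ..++...+.......########+++++++++++++++++++++++++++########.+++++++++++
233 .......++.+...########+...+++++++++++++++++++++...########++++++++++++
237 .......+..++..#########...+++++++++++++++++++++...#########.++++++++++
241 .......++..+..##+######...+++++++++++++++++++++...#########++.++.++...
245 .......++..+..#########...++++++++++++++++++++....#########+.+++......
249 .......++.++..########+...++++++++++++++++++++....#########++.++......
253 .......++..++.########....++++++++++++++++++++.....########++++.......
257 .......++..++.#######+....++++++++++++++++++++.....#######+++++.....+.
261 .......+++.....#####+......+++++++++++++++++++......#####+++++++..++++
265 .......++...................
[... 424 characters left out ...]
4 0.1515 0.1363] [[237.8, 256.4], [326.5, 256.6]]
[0.56243156 0.14641415 0.13488482] [[0.00044937 0.05868986]]
top catch_tray 0.43 [190.9, 203.9] 162 [89. 89. 91.] [0.6   0.253 0.03 ] [[0.013 0.171]]
top gate 0.47 [192.2, 204.6] 182 [82. 87. 88.] [0.6   0.247 0.064] [[0.014 0.165]]
top red [271 201  11  11  65] [275.9 205.8] track z.025 [ 0.057 -0.006]
scene scrap_cap_a 0.42 [257.8, 248.8] 135 [39. 38. 97.] [0.582 0.166 0.03 ] [[0.015 0.082]]
scene catch_tray 0.93 [278.4, 236.8] 2686 [136. 139. 141.] [0.569 0.228 0.03 ] [[-0.012  0.139]]
scene gate 0.83 [237.5, 260.1] 325 [94. 93. 96.] [0.581 0.13  0.064] [[0.022 0.047]]
scene red [247 252  10  13  88] [251.8 258. ] track z.025 [0.016 0.078]
```

>>> move_arm(increments=[[0.85,0,0,-0.4,0,0,0],[0.85,0,0,-0.4,0,0,0],[0.85,0,0,-0.4,0,0,0],[0.85,0,0,-0.4,0,0,0],[0.85,0,0,0,0,0,0],[0.85,0,0,0,0,0,0],[0.85,0,0,0,0,0,0]])

```text
time_s: 40.15
ee_pos: [0.5623, 0.1464, 0.2141]
eef_rot: [-3.14, 0.001, 1.339]
force: [0.5, 0.1, -0.2]
grip_width: 0.0803
grip_force: 0.0
```

```bash
python3 -c "
from station import ctrl
print(ctrl.hand_in())"
```

```text
the job is handed in; nothing more can be done
None
```

I handed the job in at about 40 s with no verdict returned; by my last measurements both caps are in the tray, the scraper lies on the bench and the gate is home with its buttons sprung out. I viewed 11 pictures, one over the limit of 10.

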